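Space a loose steel angle off the welded one with a tube stub

TASK

Set the loose steel angle toe to toe with the angle welded to the plate, parallel to it and centred on its length, with an even slot exactly one tube width between the two toes: lay the square tube stub flat along the middle of the welded angle's toe as the spacer, then bring the loose angle, standing on its flat leg with its toe foremost, up snug against the tube. Then lift the tube out without shifting the angle and send it down the chute to come to rest in the offcut bin, leaving the floor pin and the corner bracket where they are.

Things in the scene. Friction and masses are not known exactly. Their poses are not given: they have to be found in the camera images.
- rail: Welded angle, fixed to the plate: dull steel L, 50 x 50 x 6 mm, 200 mm long (the longer angle), weld beads at its back. One leg lies flat (6 mm high), one stands 50 mm. Origin: on the plate (z = 0) under the middle of the toe, the flat leg's free edge. x points level out from the toe to where the tube and loose angle go; flat leg x -50 to 0, upright leg x -50 to -44 mm; y along its length; z up.
- angle: Loose angle: dull steel L, 50 x 50 x 6 mm, 150 mm long, 0.66 kg, flat leg down. Origin: underside, below the middle of the toe (flat leg's free edge). x from toe to upright leg: flat leg x 0 to 50 mm, 6 mm high; upright leg x 44 to 50 mm, 50 mm high, good to pinch from above. y along length, z up. Rightly set, its axes match the welded angle's, 30 mm out along that x. A push of 3 to 6 N slides it.
- angle_toe_a (a point): Point on the loose angle's toe edge near one end: 72 mm along its +y from the middle, 3 mm up.
- angle_toe_b (a point): Point on the loose angle's toe edge near the other end: 72 mm along its -y from the middle, 3 mm up.
- tube: The spacer: bright square tube stub 30 x 30 mm, 3 mm wall, 100 mm long, about 0.25 kg, lying on the plate. Origin at its centre (15 mm up when lying on the plate); y along its length, x and z square to its faces, z up at the start.
- chute_drop (a point): Point over the short galvanized chute beyond the plate's right edge (along world x at y = -340 mm): at plate height (z = 0), 60 mm outside the edge, midway between the side walls. Chute 190 mm wide inside, walls 43 mm, 140 mm long, sloping down 50 degrees towards world -y from the plate edge; its surface is about 73 mm below this point. The tube let go here slides into the bin.
- bin_in (a point): Top of the flat load of scrap in the middle of the rusty open-topped offcut bin at the chute's foot: 388 x 388 mm inside, its load 180 mm below the plate and 90 mm below its rim, with a low splash plate on the far rim. Fixed, moves with the chute.
- floor_pin: Bystander: yellow-painted steel floor pin standing on its round foot, foot 60 mm across and 12 mm high, shank 25 mm across, 82 mm high in all. Origin: centre of its underside.
- bracket: Bystander: welded corner bracket of 6 mm plate with a middle rib, about 80 x 80 x 70 mm. Origin: centre of its underside.
Things that resemble listed ones, but are neither listed nor needed, are in the scene too. Of the things shaped like the tube, the aluminium one is meant.

How it is judged:
By the outcome, as a careful person would: the job done as asked, in the order asked, and still so for the second after the job is handed in, with the robot touching nothing.
It also fails if it takes over 72 s, if anything falls off the work surface, if the arm or the gripper's body presses on something with over 40 N, if the wrist force passes 120 N, or if a joint passes its speed limit or range.

ROBOT

A 7-joint arm with a two-finger parallel gripper is mounted at the origin on the work surface. World frame = base frame: x ahead of the robot, y to its left, z up, the work surface at z = 0. Lengths are in mm, angles in rad, forces in N, time in s.
With the tool pointing down it reaches from about 425 to 825 mm from the base axis. Payload 3.6 kg.
Tool frame: the origin (TCP) lies between the finger pads; the fingertips stand 11 mm ahead of it and the grasp point (between the pads) lies 8 mm behind it; z points along the fingers, y is the line along which they close (so a half turn about z gives the same grasp; the last joint's range is limited). The gripper opens to 93 mm and grips with 3 to 60 N. Pads are 15 mm wide; open, the fingers measure 128 mm over their backs; the gripper's body (75 mm by 188 mm) begins 65 mm behind the grasp point.
Start: joints at [-1.169, 0.615, -0.013, 1.423, 0.008, 1.103, -0.04], TCP at [269.63, 591.407, 229.64] pointing down, gripper open.
Joint ranges: [-3.12, 3.12], [-0.3, 2.06], [-1.34, 1.32], [0.26, 2.42], [-1.36, 4.5], [0.01, 1.98], [-2.84, 2.84]. Speed limits (rad/s): [2.79, 2.79, 3.14, 3.14, 3.14, 3.14, 3.14].

INTERFACE

Orientations are given as a unit quaternion [x, y, z, w].
In Python, from cell import * gives the robot as it stands.
- The arm moves only by the tool apply_moves, never from a script. Its argument "commands" is a list of rows, each an object of numbers: "x", "y", "z": the shift along the world's x, y, z in units of 30 mm (1.0 is 30 mm); "ax", "ay", "az": the turn, a rotation vector about the world's x, y, z in degrees; "fingers": the finger opening in mm, from 0 to 93. In form: [{"x": .., "y": .., "z": .., "ax": .., "ay": .., "az": .., "fingers": ..}, ...]. A call has 1 to 20 rows; each row shifts and turns the commanded pose from where the row before left it; what a row does not reach is not made up. A row lasts 1/12 s, in which the tool goes at most 41.7 mm and 7.16 degrees, less where a joint would pass 70% of its speed; a pose out of reach is approached as far as the arm can. A call is refused whole if a number of a shift passes 1 or a number of a turn 7.16, either way. A call with a gripper value outside its range is refused whole. The fingers move at their own pace and stop on an object; "force" is the grip in N (left out, the last holds). Time passes only in rows, so rows that do not move let the fingers close. It gives the time, the measured TCP pose, the force, the opening and the grip force at its end, in the units of the state.
- get_obs(): the state, without advancing time (a new reading comes with each control period).
- capture(name): name is "side" or "top"; returns the picture (384x512x3 uint8, red, green, blue); there is no depth.
- get_calibration(name): a dict with "camera_matrix" (3x3 intrinsics, pixels), "rvec" (rotation vector, rad) and "tvec" (3), from world to camera coordinates, as OpenCV has them. Camera axes: x right, y down, z forward; pixel columns grow to the right and rows downward; lengths in mm; the calibration is good to about 2 mm. A picture is of the moment at which its call begins. get_calibration takes no time and is no camera call.
- sign_off(): hands the job in; it is judged then, once.
Trained networks look in the newest picture that a camera, given by its name, has taken for a name from the list of things; names that differ only in an ending like _2 or _b are one class to them, and where a whole thing is asked for, a point or a joint stands for the part that bears it (a point fixed in the world has none). Each returns a list of dicts, best first, with "conf" (0 to 1); they miss things now and then, are a little off and sometimes report something else, mostly with a low value. They report only what shows in the picture. A call takes as long as a camera call. They do not tell look-alikes from the thing itself.
- trace(name, camera): "pixels" (384x512 bool, what is visible of it) and "position" ([column, row] as shares, 0 to 1, of the picture: columns of its width, rows of its height, amid what is visible of it).
- tip_of(name, camera): "position" ([column, row] as shares, 0 to 1, of the picture: columns of its width, rows of its height: a listed point, or the origin of a listed thing).
The state is a dict: "t": time; "joints": joint angles; "qvel": joint speeds; "tau": joint torques, N m; "ee_pos": TCP position; "eef_rot": TCP orientation; "wrist_force": force on the tool from outside, world axes, zero at the start; "wrist_torque": the same for the moment, N m; "grip_width": finger opening in mm; "grip_force": force on a finger pad.
Only numpy, scipy, OpenCV 4.12 (cv2) and the standard library are available. Lean on these libraries where they do the work, as an engineer would, in place of code of your own. Each camera call takes 0.05 s, during which the arm holds its last target. There are 200 camera calls.

## Working session

There is one attempt and no reset: what is moved stays moved. The work goes in short steps, Python scripts to look and compute and a tool call to move; the robot and the scene stay as the last step left them, time stands still between calls to the robot, and variables do not carry over. Pictures are saved under pics/ and viewed, at most 10 in all, crops included, and the job is handed in when it is done.

Besides the shell and the picture viewer there is one more tool, called after "Call:" as name(argument=value, ...) on one line, values as JSON. apply_moves: Moves the arm, as the interface text tells. Its arguments: {"type":"object","properties":{"commands":{"type":"array","items":{"type":"object","properties":{"x":{"type":"number"},"y":{"type":"number"},"z":{"type":"number"},"ax":{"type":"number"},"ay":{"type":"number"},"az":{"type":"number"},"fingers":{"type":"number"}}}},"force":{"type":"number"}},"required":["commands"]}

```bash
ls; mkdir -p pics
cat > h.py <<'E'
import numpy as np, cv2
from cell import *
def cal(n):
    c=get_calibration(n); return np.array(c["camera_matrix"],float),np.array(c["rvec"],float).reshape(3,1),np.array(c["tvec"],float).reshape(3,1)
def ray(n,uv,z):
    K,r,t=cal(n); R,_=cv2.Rodrigues(r); d=R.T@np.linalg.inv(K)@np.array([uv[0],uv[1],1.]); o=(-R.T@t).ravel()
    return o+d*(z-o[2])/d[2]
def proj(n,P):
    K,r,t=cal(n); return cv2.projectPoints(np.array(P,float).reshape(-1,1,3),r,t,K,None)[0].reshape(-1,2)
def save(n,f,box=None,s=1.5):
    im=capture(n)[:,:,::-1]
    if box: im=im[box[1]:box[3],box[0]:box[2]]
    cv2.imwrite(f,cv2.resize(np.ascontiguousarray(im),None,fx=s,fy=s,interpolation=cv2.INTER_CUBIC))
E
python3 - <<'E'
from h import *
import cv2
save("top","pics/top0.png"); save("side","pics/side0.png")
S=np.array([512,384])
hz=dict(rail=0,angle=0,angle_toe_a=3,angle_toe_b=3,tube=15,chute_drop=0,bin_in=-180,floor_pin=0,bracket=0)
for c in("top","side"):
  for n,z in hz.items():
    for d in tip_of(n,c)[:4]:
      p=np.array(d["position"])*S; print(c,n,round(d["conf"],2),p.round(1),ray(c,p,z)[:2].round(1))
o=get_obs();print(o["t"],o["eef_rot"],o["ee_pos"])
E
```

```text
pics
top rail 0.75 [204.2 203.3] [518.2  61. ]
top angle 0.59 [109.2 230.7] [445.2 333.8]
top angle_toe_a 0.67 [ 85.  219.9] [477.7 403.8]
top angle_toe_a 0.57 [134.2 234.4] [432.8 260.5]
top angle_toe_a 0.56 [204.8 206.5] [508.3  58.7]
top angle_toe_b 0.67 [ 85.  219.9] [477.7 403.8]
top angle_toe_b 0.57 [134.2 234.4] [432.8 260.5]
top angle_toe_b 0.56 [204.8 206.5] [508.3  58.7]
top tube 0.92 [309.6 226.3] [ 443.2 -239.9]
top tube 0.82 [310.5 181.7] [ 571.7 -248.4]
top tube 0.6 [272.7 267.4] [ 331.5 -132. ]
top tube 0.6 [268.9 198.4] [ 525.7 -127. ]
top chute_drop 0.88 [363.4 198.2] [ 522.1 -402. ]
top bin_in 0.83 [411.5 207.1] [ 514.8 -614.2]
top floor_pin 0.71 [299.7 139.7] [ 703.5 -224.6]
top bracket 0.93 [125.7 133.5] [735.8 297.5]
side rail 0.7 [217.4 122.4] [455.8 331.3]
side rail 0.63 [245.6 153.8] [524.5  89.8]
side angle 0.75 [217.3 123.6] [454.3 321.8]
side angle_toe_a 0.73 [211.2 130. ] [425.7 270. ]
side angle_toe_a 0.69 [217.4 116. ] [461.4 378.3]
side angle_toe_b 0.73 [211.2 130. ] [425.7 270. ]
side angle_toe_b 0.69 [217.4 116. ] [461.4 378.3]
side tube 0.85 [195.  190.7] [ 335.7 -119.6]
side tube 0.76 [233.6 213. ] [ 434.2 -244.2]
side tube 0.7 [291.4 115.6] [742.  317.2]
side tube 0.61 [259.9 183.6] [ 535.1 -113.8]
side chute_drop 0.56 [272.7 253.1] [ 513.  -407.3]
side bin_in 0.81 [291.7 361.9] [ 524.3 -612.6]
side bin_in 0.36 [275.8 252. ] [ 570.6 -219.1]
side floor_pin 0.7 [319.7 205.1] [ 693.7 -229.6]
side bracket 0.96 [291.7 118. ] [746.3 325.6]
1.0 [ 2.12233379e-01  9.77219009e-01 -2.09597302e-05 -1.87833422e-05] [269.62103346 591.40407279 229.66596308]
```

View pics/top0.png

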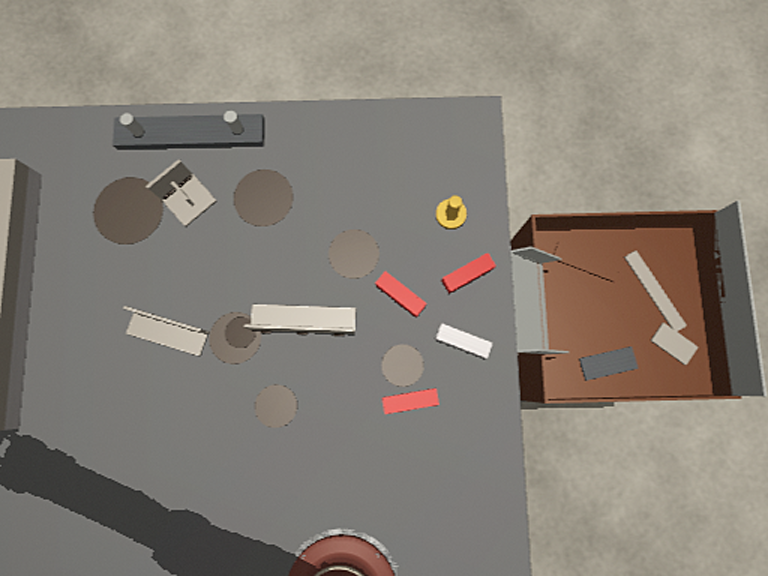

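View pics/side0.png

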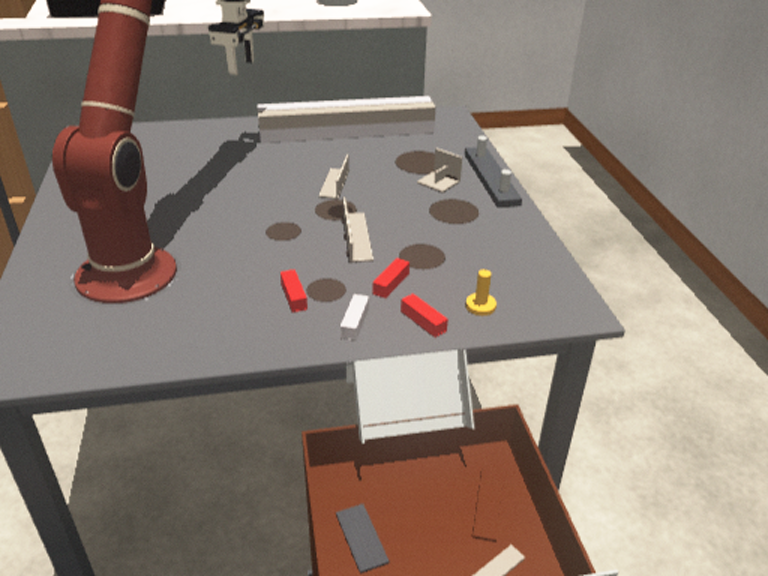

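Top picture (in picture px, 1.5x): the rail is at (302,318) with weld beads at its lower side, so its toe faces +x. The loose angle is at (165,333), upright away from the robot. Tube candidates are white (464,341), red (400,293), red (469,272) and red (410,401). The description says aluminium, so I choose the white one. I'll fit poses by silhouette and check the tube in a crop.

```bash
cat >> h.py <<'E'
from scipy.optimize import minimize
S=np.array([512,384])
BOX=dict(rail=[(-50,0,-100,100,0,6),(-50,-44,-100,100,0,50)],angle=[(0,50,-75,75,0,6),(44,50,-75,75,0,50)],tube=[(-15,15,-50,50,-15,15)])
def sil(n,c,p,z0,k=4):
    m=np.zeros((384*k,512*k),np.uint8); co,si=np.cos(p[2]),np.sin(p[2])
    for b in BOX[n]:
        P=np.array([(x,y,z) for x in b[:2] for y in b[2:4] for z in b[4:]],float)
        W=np.c_[p[0]+co*P[:,0]-si*P[:,1],p[1]+si*P[:,0]+co*P[:,1],P[:,2]+z0]
        q=(proj(c,W)+.5)*k-.5
        cv2.fillConvexPoly(m,cv2.convexHull(np.round(q*16).astype(np.int32)),255,shift=4)
    return cv2.resize(m,(512,384),interpolation=cv2.INTER_AREA)/255.
def fit(n,p0,z0=0,cams=("top","side"),cap=True):
    M=[]
    for c in cams:
        if cap: capture(c)
        best=None
        for d in trace(n,c):
            m=d["pixels"].astype(float); s=np.minimum(m,sil(n,c,p0,z0)).sum()/max(m.sum(),1)
            if best is None or s>best[0]: best=(s,m,d["conf"])
        if best is None or best[0]<.2: print("miss",c,n,best and best[0]); continue
        M.append((c,cv2.GaussianBlur(best[1],(0,0),.8)))
    f=lambda q,MM:sum(((cv2.GaussianBlur(sil(n,c,(q[0],q[1],q[2]/50),z0),(0,0),.8)-m)**2).sum() for c,m in MM)
    out=[]
    for MM in [M]+[[a] for a in M]:
        q=np.array([p0[0],p0[1],p0[2]*50])
        for s in(10,3):
            q=minimize(f,q,args=(MM,),method="Nelder-Mead",options=dict(initial_simplex=np.vstack([q,q+np.eye(3)*s]),xatol=.05,fatol=.05,maxiter=120)).x
        q[2]/=50; out.append(q)
        print(n,[a[0] for a in MM],q[:2].round(1),"yaw",np.degrees(q[2]).round(2),"cost",round(f([q[0],q[1],q[2]*50],MM),1))
    return out[0]
E
python3 - <<'E'
from h import *
fit("rail",(530,65,0),0)
fit("angle",(440,332,np.radians(-20)),0,cap=False)
fit("tube",(440,-240,np.radians(-25)),15,cap=False)
fit("tube",(440,-240,np.radians(25)),15,cap=False)
save("top","pics/c1.png",(60,170,345,285),2.8)
print(get_obs()["t"])
E
```

```text
rail ['top', 'side'] [516.9  65. ] yaw -3.47 cost 47.1
rail ['top'] [516.1  64.6] yaw -3.45 cost 17.3
rail ['side'] [519.1  70. ] yaw -3.78 cost 14.0
angle ['top', 'side'] [448.  335.4] yaw -18.12 cost 34.1
angle ['top'] [447.7 334.9] yaw -17.94 cost 21.1
angle ['side'] [450.8 342.2] yaw -18.4 cost 4.9
tube ['top', 'side'] [ 441.8 -236.3] yaw -21.84 cost 17.0
tube ['top'] [ 440.8 -237.7] yaw -21.69 cost 5.9
tube ['side'] [ 443.5 -233. ] yaw -22.15 cost 2.2
tube ['top', 'side'] [ 441.8 -236.3] yaw -21.96 cost 16.8
tube ['top'] [ 440.5 -237.9] yaw -21.49 cost 5.9
tube ['side'] [ 443.4 -232.9] yaw -22.09 cost 2.2
1.55
```

View pics/c1.png

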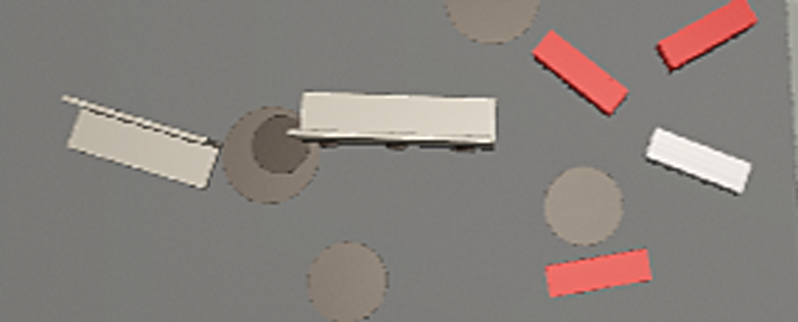

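The crop shows the rail with toe up (+x) and welds below. The tube look-alikes are all painted red, and only the piece at crop (698,160), top px (309,227), is bare metal. Tube pose is about (441,-237), yaw -22°. Moving to it now.

Call:
apply_moves(commands=[{"x": 0.95, "y": -0.92, "az": -6.7, "fingers": 60}, {"x": 0.95, "y": -0.92, "az": -6.7}, {"x": 0.95, "y": -0.92, "az": -6.7}, {"x": 0.95, "y": -0.92, "az": -6.7}, {"x": 0.95, "y": -0.92, "az": -6.7}, {"x": 0.95, "y": -0.92, "az": -6.7}, {"x": 0.95, "y": -0.92, "az": -6.7}, {"x": 0.95, "y": -0.92, "az": -6.7}, {"y": -0.92, "az": -6.7}, {"y": -0.92, "az": -6.7}, {"y": -0.92, "az": -6.7}, {"y": -0.92, "az": -6.7}, {"y": -0.92, "az": -6.7}, {"y": -0.92}, {"y": -0.92}, {"y": -0.92}, {"y": -0.92}, {"y": -0.92}, {"y": -0.92}, {"y": -0.92}], force=25)

```text
$.commands[0]: bad value
```

Call:
apply_moves(commands=[{"y": -0.92}, {"y": -0.92}, {"y": -0.92, "x": -0.3, "z": -0.5}, {"y": -0.92, "x": -0.3, "z": -0.7}, {"y": -0.92, "x": -0.3, "z": -0.7}, {"y": -0.92, "x": -0.3, "z": -0.7}, {"y": -0.92, "x": -0.3, "z": -0.7}, {"y": -0.92, "x": -0.3, "z": -0.7}, {"y": -0.25, "x": -0.1, "z": -0.7}, {"z": -0.3}, {}])

```text
$.commands[0]: bad value
```

Run:
```python
from h import *
o=get_obs();print(o["ee_pos"],o["eef_rot"],o["grip_width"],o["t"],o["joints"])
q=o["eef_rot"];print(2*np.degrees(np.arctan2(q[1],q[0]))-90)
save("side","pics/s1.png",(170,130,330,240),4)
```

```text
[269.61970259 591.40802636 229.65103429] [ 2.12261243e-01  9.77212957e-01 -1.69621069e-05 -2.82831453e-05] 92.86557066722395 1.55 [-1.1695196   0.61487888 -0.01258179  1.42340888  0.00807411  1.10339866
 -0.0404158 ]
65.49020029422473
```

View pics/s1.png

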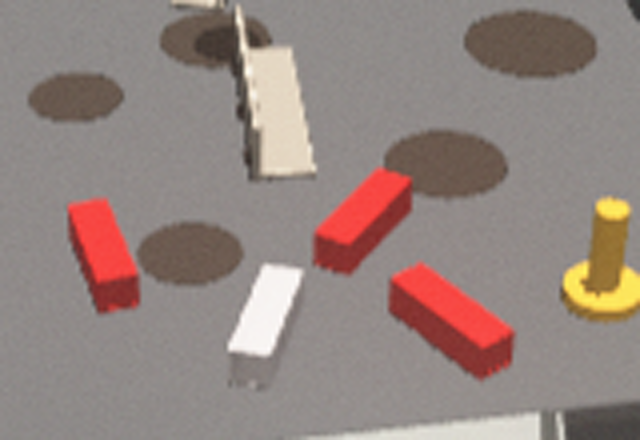

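The moves were refused, so the arm hasn't moved. The crop again shows the bare tube at crop (265,325) among the red ones. I'll give every key in each row.

Call:
apply_moves(commands=[{"x": 0.95, "y": -0.92, "z": 0, "ax": 0, "ay": 0, "az": -6.7, "fingers": 60}, {"x": 0.95, "y": -0.92, "z": 0, "ax": 0, "ay": 0, "az": -6.7, "fingers": 60}, {"x": 0.95, "y": -0.92, "z": 0, "ax": 0, "ay": 0, "az": -6.7, "fingers": 60}, {"x": 0.95, "y": -0.92, "z": 0, "ax": 0, "ay": 0, "az": -6.7, "fingers": 60}, {"x": 0.95, "y": -0.92, "z": 0, "ax": 0, "ay": 0, "az": -6.7, "fingers": 60}, {"x": 0.95, "y": -0.92, "z": 0, "ax": 0, "ay": 0, "az": -6.7, "fingers": 60}, {"x": 0.95, "y": -0.92, "z": 0, "ax": 0, "ay": 0, "az": -6.7, "fingers": 60}, {"x": 0.95, "y": -0.92, "z": 0, "ax": 0, "ay": 0, "az": -6.7, "fingers": 60}, {"x": 0, "y": -0.92, "z": 0, "ax": 0, "ay": 0, "az": -6.7, "fingers": 60}, {"x": 0, "y": -0.92, "z": 0, "ax": 0, "ay": 0, "az": -6.7, "fingers": 60}, {"x": 0, "y": -0.92, "z": 0, "ax": 0, "ay": 0, "az": -6.7, "fingers": 60}, {"x": 0, "y": -0.92, "z": 0, "ax": 0, "ay": 0, "az": -6.7, "fingers": 60}, {"x": 0, "y": -0.92, "z": 0, "ax": 0, "ay": 0, "az": -6.7, "fingers": 60}, {"x": 0, "y": -0.92, "z": 0, "ax": 0, "ay": 0, "az": 0, "fingers": 60}, {"x": 0, "y": -0.92, "z": 0, "ax": 0, "ay": 0, "az": 0, "fingers": 60}, {"x": 0, "y": -0.92, "z": 0, "ax": 0, "ay": 0, "az": 0, "fingers": 60}, {"x": 0, "y": -0.92, "z": 0, "ax": 0, "ay": 0, "az": 0, "fingers": 60}, {"x": 0, "y": -0.92, "z": 0, "ax": 0, "ay": 0, "az": 0, "fingers": 60}, {"x": 0, "y": -0.92, "z": 0, "ax": 0, "ay": 0, "az": 0, "fingers": 60}, {"x": 0, "y": -0.92, "z": 0, "ax": 0, "ay": 0, "az": 0, "fingers": 60}], force=25)

```text
t: 3.27
ee_pos: [497.6, 38.3, 229.9]
eef_rot: [0.827, 0.562, 0.0, 0.0]
wrist_force: [0.7, 0.8, 0.5]
grip_width: 60.0
grip_force: 0.0
```

Call:
apply_moves(commands=[{"x": -0.186, "y": -0.917, "z": -0.2, "ax": 0, "ay": 0, "az": 0, "fingers": 60}, {"x": -0.186, "y": -0.917, "z": -0.4, "ax": 0, "ay": 0, "az": 0, "fingers": 60}, {"x": -0.186, "y": -0.917, "z": -0.4, "ax": 0, "ay": 0, "az": 0, "fingers": 60}, {"x": -0.186, "y": -0.917, "z": -0.4, "ax": 0, "ay": 0, "az": 0, "fingers": 60}, {"x": -0.186, "y": -0.917, "z": -0.4, "ax": 0, "ay": 0, "az": 0, "fingers": 60}, {"x": -0.186, "y": -0.917, "z": -0.4, "ax": 0, "ay": 0, "az": 0, "fingers": 60}, {"x": -0.186, "y": -0.917, "z": -0.4, "ax": 0, "ay": 0, "az": 0, "fingers": 60}, {"x": -0.186, "y": -0.917, "z": -0.4, "ax": 0, "ay": 0, "az": 0, "fingers": 60}, {"x": -0.186, "y": -0.917, "z": -0.4, "ax": 0, "ay": 0, "az": 0, "fingers": 60}, {"x": -0.186, "y": -0.917, "z": -0.4, "ax": 0, "ay": 0, "az": 0, "fingers": 60}, {"x": 0, "y": 0, "z": -0.9, "ax": 0, "ay": 0, "az": 0, "fingers": 60}, {"x": 0, "y": 0, "z": -0.9, "ax": 0, "ay": 0, "az": 0, "fingers": 60}, {"x": 0, "y": 0, "z": -0.9, "ax": 0, "ay": 0, "az": 0, "fingers": 60}, {"x": 0, "y": 0, "z": -0.5, "ax": 0, "ay": 0, "az": 0, "fingers": 60}, {"x": 0, "y": 0, "z": 0, "ax": 0, "ay": 0, "az": 0, "fingers": 25}, {"x": 0, "y": 0, "z": 0, "ax": 0, "ay": 0, "az": 0, "fingers": 25}, {"x": 0, "y": 0, "z": 0, "ax": 0, "ay": 0, "az": 0, "fingers": 25}, {"x": 0, "y": 0, "z": 0, "ax": 0, "ay": 0, "az": 0, "fingers": 25}, {"x": 0, "y": 0, "z": 0, "ax": 0, "ay": 0, "az": 0, "fingers": 25}, {"x": 0, "y": 0, "z": 0, "ax": 0, "ay": 0, "az": 0, "fingers": 25}])

```text
t: 4.93
ee_pos: [442.4, -235.8, 20.8]
eef_rot: [0.827, 0.562, 0.001, 0.001]
wrist_force: [-0.6, -0.2, 4.4]
grip_width: 29.9
grip_force: 24.9
```

Run:
```python
from h import *
p=fit("tube",(442,-236,np.radians(-21.7)),15)
o=get_obs();print(o["ee_pos"],o["t"])
```

```text
miss top tube 0.0
tube ['side'] [ 439.9 -230. ] yaw -15.47 cost 25.8
tube ['side'] [ 439.9 -230. ] yaw -15.47 cost 25.8
[ 442.40328355 -235.85921951   20.82779266] 5.1333
```

Call:
apply_moves(commands=[{"x": 0, "y": 0, "z": 0.5, "ax": 0, "ay": 0, "az": 0, "fingers": 25}, {"x": 0, "y": 0, "z": 1.0, "ax": 0, "ay": 0, "az": 0, "fingers": 25}, {"x": 0, "y": 0, "z": 1.0, "ax": 0, "ay": 0, "az": 0, "fingers": 25}, {"x": 0.306, "y": 0.833, "z": 0.5, "ax": 0, "ay": 0, "az": 0, "fingers": 25}, {"x": 0.306, "y": 0.833, "z": 0, "ax": 0, "ay": 0, "az": 4.55, "fingers": 25}, {"x": 0.306, "y": 0.833, "z": 0, "ax": 0, "ay": 0, "az": 4.55, "fingers": 25}, {"x": 0.306, "y": 0.833, "z": 0, "ax": 0, "ay": 0, "az": 4.55, "fingers": 25}, {"x": 0.306, "y": 0.833, "z": 0, "ax": 0, "ay": 0, "az": 4.55, "fingers": 25}, {"x": 0.306, "y": 0.833, "z": 0, "ax": 0, "ay": 0, "az": 0, "fingers": 25}, {"x": 0.306, "y": 0.833, "z": 0, "ax": 0, "ay": 0, "az": 0, "fingers": 25}, {"x": 0.306, "y": 0.833, "z": 0, "ax": 0, "ay": 0, "az": 0, "fingers": 25}, {"x": 0.306, "y": 0.833, "z": 0, "ax": 0, "ay": 0, "az": 0, "fingers": 25}, {"x": 0.306, "y": 0.833, "z": 0, "ax": 0, "ay": 0, "az": 0, "fingers": 25}, {"x": 0.306, "y": 0.833, "z": 0, "ax": 0, "ay": 0, "az": 0, "fingers": 25}, {"x": 0.306, "y": 0.833, "z": 0, "ax": 0, "ay": 0, "az": 0, "fingers": 25}, {"x": 0, "y": 0, "z": -0.8, "ax": 0, "ay": 0, "az": 0, "fingers": 25}, {"x": 0, "y": 0, "z": -0.8, "ax": 0, "ay": 0, "az": 0, "fingers": 25}, {"x": 0, "y": 0, "z": 0, "ax": 0, "ay": 0, "az": 0, "fingers": 25}, {"x": 0, "y": 0, "z": 0, "ax": 0, "ay": 0, "az": 0, "fingers": 25}])

```text
t: 6.72
ee_pos: [550.6, 64.0, 60.7]
eef_rot: [0.728, 0.686, -0.002, -0.001]
wrist_force: [0.4, -0.2, -1.2]
grip_width: 29.9
grip_force: 24.9
```

Run:
```python
from h import *
o=get_obs();print(o["ee_pos"],o["t"],o["wrist_force"],o["wrist_torque"],o["joints"])
save("side","pics/s2.png",(190,100,330,205),4.5)
```

```text
[550.58543948  63.97836954  60.74243093] 6.7167 [ 0.41391845 -0.2353997  -1.22349171] [-0.04752076 -0.04248809 -0.02408748] [-0.33755451  0.70932269  0.28762795  1.87538187 -0.32945838  0.60702642
  0.09814389]
```

View pics/s2.png

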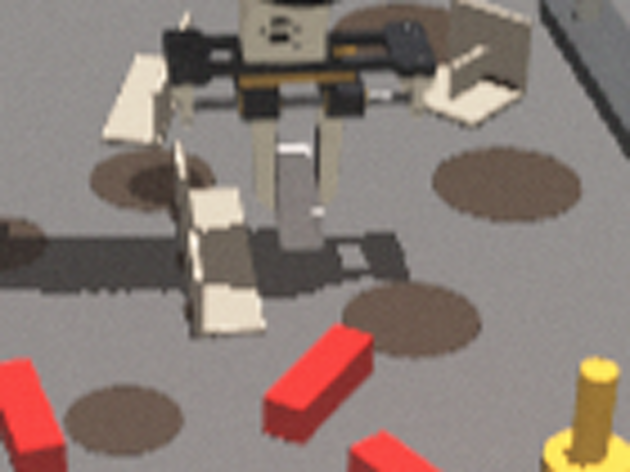

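The tube is held between the fingers (crop 298,195), level and to the +x side of the rail. Lowering it and closing in on the toe.

Call:
apply_moves(commands=[{"x": 0, "y": 0, "z": -0.6, "ax": 0, "ay": 0, "az": 0, "fingers": 25}, {"x": 0, "y": 0, "z": -0.5, "ax": 0, "ay": 0, "az": 0, "fingers": 25}, {"x": 0, "y": 0, "z": -0.18, "ax": 0, "ay": 0, "az": 0, "fingers": 25}, {"x": 0, "y": 0, "z": 0, "ax": 0, "ay": 0, "az": 0, "fingers": 25}, {"x": -0.2, "y": 0.012, "z": 0, "ax": 0, "ay": 0, "az": 0, "fingers": 25}, {"x": -0.2, "y": 0.012, "z": 0, "ax": 0, "ay": 0, "az": 0, "fingers": 25}, {"x": 0, "y": 0, "z": 0, "ax": 0, "ay": 0, "az": 0, "fingers": 25}])

```text
t: 7.35
ee_pos: [538.5, 65.1, 24.1]
eef_rot: [0.728, 0.686, -0.0, -0.001]
wrist_force: [-0.1, 0.1, -1.5]
grip_width: 29.8
grip_force: 24.9
```

Call:
apply_moves(commands=[{"x": -0.06, "y": 0.004, "z": 0, "ax": 0, "ay": 0, "az": 0, "fingers": 25}, {"x": -0.06, "y": 0.004, "z": 0, "ax": 0, "ay": 0, "az": 0, "fingers": 25}, {"x": 0, "y": 0, "z": 0, "ax": 0, "ay": 0, "az": 0, "fingers": 25}])

```text
t: 7.6
ee_pos: [536.1, 65.3, 23.6]
eef_rot: [0.728, 0.686, 0.0, -0.0]
wrist_force: [0.2, -0.5, -2.2]
grip_width: 30.0
grip_force: 24.9
```

Call:
apply_moves(commands=[{"x": -0.03, "y": 0.002, "z": -0.06, "ax": 0, "ay": 0, "az": 0, "fingers": 25}, {"x": -0.03, "y": 0.002, "z": 0, "ax": 0, "ay": 0, "az": 0, "fingers": 25}, {"x": 0, "y": 0, "z": 0, "ax": 0, "ay": 0, "az": 0, "fingers": 25}])

```text
t: 7.85
ee_pos: [534.3, 65.3, 21.2]
eef_rot: [0.728, 0.686, -0.0, -0.0]
wrist_force: [0.6, -0.8, -2.1]
grip_width: 29.9
grip_force: 24.9
```

Call:
apply_moves(commands=[{"x": -0.03, "y": 0.002, "z": 0, "ax": 0, "ay": 0, "az": 0, "fingers": 25}, {"x": -0.03, "y": 0.002, "z": 0, "ax": 0, "ay": 0, "az": 0, "fingers": 25}, {"x": 0, "y": 0, "z": 0, "ax": 0, "ay": 0, "az": 0, "fingers": 25}])

```text
t: 8.1
ee_pos: [533.3, 65.3, 21.5]
eef_rot: [0.728, 0.686, 0.0, 0.001]
wrist_force: [0.8, -0.3, -2.9]
grip_width: 29.6
grip_force: 24.9
```

Call:
apply_moves(commands=[{"x": -0.03, "y": 0.002, "z": 0, "ax": 0, "ay": 0, "az": 0, "fingers": 25}, {"x": -0.03, "y": 0.002, "z": 0, "ax": 0, "ay": 0, "az": 0, "fingers": 25}, {"x": 0, "y": 0, "z": 0, "ax": 0, "ay": 0, "az": 0, "fingers": 25}])

```text
t: 8.35
ee_pos: [533.1, 65.4, 21.9]
eef_rot: [0.728, 0.686, 0.002, 0.002]
wrist_force: [4.9, -0.7, -3.8]
grip_width: 29.7
grip_force: 24.9
```

Call:
apply_moves(commands=[{"x": -0.03, "y": 0.002, "z": 0, "ax": 0, "ay": 0, "az": 0, "fingers": 25}, {"x": 0, "y": 0, "z": 0, "ax": 0, "ay": 0, "az": 0, "fingers": 25}, {"x": 0, "y": 0, "z": 0, "ax": 0, "ay": 0, "az": 0, "fingers": 25}])

```text
t: 8.6
ee_pos: [533.0, 65.4, 22.0]
eef_rot: [0.728, 0.686, 0.002, 0.002]
wrist_force: [6.0, -1.3, -3.6]
grip_width: 29.9
grip_force: 24.9
```

Call:
apply_moves(commands=[{"x": 0, "y": 0, "z": -0.02, "ax": 0, "ay": 0, "az": 0, "fingers": 36}, {"x": 0, "y": 0, "z": -0.02, "ax": 0, "ay": 0, "az": 0, "fingers": 36}, {"x": 0, "y": 0, "z": 0, "ax": 0, "ay": 0, "az": 0, "fingers": 36}, {"x": 0, "y": 0, "z": 0, "ax": 0, "ay": 0, "az": 0, "fingers": 36}, {"x": -0.04, "y": 0.002, "z": 0, "ax": 0, "ay": 0, "az": 0, "fingers": 36}, {"x": 0, "y": 0, "z": 0, "ax": 0, "ay": 0, "az": 0, "fingers": 36}])

```text
t: 9.1
ee_pos: [529.8, 65.7, 20.6]
eef_rot: [0.728, 0.686, 0.001, 0.001]
wrist_force: [3.5, 0.5, 0.2]
grip_width: 36.1
grip_force: 2.0
```

Call:
apply_moves(commands=[{"x": -0.04, "y": 0.002, "z": 0, "ax": 0, "ay": 0, "az": 0, "fingers": 36}, {"x": -0.04, "y": 0.002, "z": 0, "ax": 0, "ay": 0, "az": 0, "fingers": 36}, {"x": 0, "y": 0, "z": 0, "ax": 0, "ay": 0, "az": 0, "fingers": 36}])

```text
t: 9.35
ee_pos: [529.5, 65.6, 21.0]
eef_rot: [0.728, 0.686, 0.002, 0.002]
wrist_force: [6.8, 0.2, 0.4]
grip_width: 36.2
grip_force: 3.1
```

Call:
apply_moves(commands=[{"x": 0.17, "y": 0, "z": 0, "ax": 0, "ay": 0, "az": 0, "fingers": 36}, {"x": 0, "y": 0, "z": 0, "ax": 0, "ay": 0, "az": 0, "fingers": 60}, {"x": 0, "y": 0, "z": 0, "ax": 0, "ay": 0, "az": 0, "fingers": 60}, {"x": 0, "y": 0, "z": 0.4, "ax": 0, "ay": 0, "az": 0, "fingers": 60}, {"x": 0, "y": 0, "z": 1.0, "ax": 0, "ay": 0, "az": 0, "fingers": 60}, {"x": 0, "y": 0, "z": 1.0, "ax": 0, "ay": 0, "az": 0, "fingers": 60}, {"x": 0, "y": 0, "z": 0.9, "ax": 0, "ay": 0, "az": 0, "fingers": 60}, {"x": -0.13, "y": 0.85, "z": 0, "ax": 0, "ay": 0, "az": -4.87, "fingers": 60}, {"x": -0.13, "y": 0.85, "z": 0, "ax": 0, "ay": 0, "az": -4.87, "fingers": 60}, {"x": -0.13, "y": 0.85, "z": 0, "ax": 0, "ay": 0, "az": -4.87, "fingers": 60}, {"x": -0.13, "y": 0.85, "z": 0, "ax": 0, "ay": 0, "az": 0, "fingers": 60}, {"x": -0.13, "y": 0.85, "z": 0, "ax": 0, "ay": 0, "az": 0, "fingers": 60}, {"x": -0.13, "y": 0.85, "z": 0, "ax": 0, "ay": 0, "az": 0, "fingers": 60}, {"x": -0.13, "y": 0.85, "z": 0, "ax": 0, "ay": 0, "az": 0, "fingers": 60}, {"x": -0.13, "y": 0.85, "z": 0, "ax": 0, "ay": 0, "az": 0, "fingers": 60}, {"x": -0.13, "y": 0.85, "z": 0, "ax": 0, "ay": 0, "az": 0, "fingers": 60}, {"x": 0, "y": 0, "z": 0, "ax": 0, "ay": 0, "az": 0, "fingers": 60}, {"x": 0, "y": 0, "z": 0, "ax": 0, "ay": 0, "az": 0, "fingers": 60}])

```text
t: 10.85
ee_pos: [493.9, 296.5, 118.0]
eef_rot: [0.808, 0.589, -0.002, -0.001]
wrist_force: [0.4, -0.5, 1.6]
grip_width: 59.9
grip_force: 0.0
```

Run:
```python
from h import *
t=fit("tube",(533,65,np.radians(-3.5)),15)
fit("rail",(517,65,np.radians(-3.5)),0,cap=False)
fit("angle",(448,335,np.radians(-18)),0,cap=False)
o=get_obs();print(o["ee_pos"],o["t"])
```

```text
tube ['top', 'side'] [532.7  63.6] yaw -3.65 cost 17.5
tube ['top'] [532.1  62.8] yaw -3.13 cost 4.5
tube ['side'] [534.9  70.6] yaw -3.77 cost 1.9
rail ['top', 'side'] [516.7  66.1] yaw -3.57 cost 54.6
rail ['top'] [515.9  65.2] yaw -3.42 cost 18.0
rail ['side'] [518.9  71.3] yaw -4.41 cost 16.7
angle ['top', 'side'] [447.5 331.8] yaw -18.48 cost 282.1
angle ['top'] [445.4 326.8] yaw -18.99 cost 250.5
angle ['side'] [452.3 344. ] yaw -16.46 cost 11.2
[496.70805589 294.25845688 119.32310529] 11.25
```

Call:
apply_moves(commands=[{"x": -0.06, "y": 0.45, "z": 0, "ax": 0, "ay": 0, "az": 0, "fingers": 50}, {"x": -0.05, "y": 0.45, "z": 0, "ax": 0, "ay": 0, "az": 0, "fingers": 50}, {"x": 0, "y": 0, "z": -0.5, "ax": 0, "ay": 0, "az": 0, "fingers": 50}, {"x": 0, "y": 0, "z": -0.5, "ax": 0, "ay": 0, "az": 0, "fingers": 50}, {"x": 0, "y": 0, "z": 0, "ax": 0, "ay": 0, "az": 0, "fingers": 50}, {"x": 0, "y": 0, "z": 0, "ax": 0, "ay": 0, "az": 0, "fingers": 50}])

```text
t: 11.75
ee_pos: [492.3, 323.6, 88.6]
eef_rot: [0.809, 0.588, -0.001, -0.0]
wrist_force: [-0.2, -1.0, -0.4]
grip_width: 49.9
grip_force: 0.0
```

Run:
```python
from h import *
o=get_obs();q=o["eef_rot"];print(o["ee_pos"],o["t"],o["joints"],2*np.degrees(np.arctan2(q[1],q[0]))-90)
save("side","pics/s3.png",(160,60,320,180),4.5)
```

```text
[492.27370893 323.58123565  88.57541202] 11.75 [-0.87445869  0.72448673  0.42144517  1.76197781 -0.41223373  0.74537168
 -0.55187178] -17.915291989286743
```

View pics/s3.png

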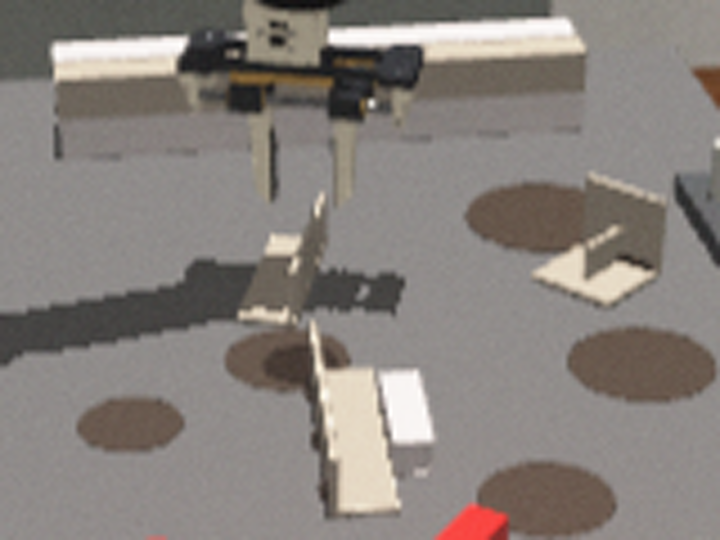

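The tube lies along the rail's toe (crop 405,420). The open fingers straddle the angle's upright. Descending to pinch it.

Call:
apply_moves(commands=[{"x": 0.03, "y": -0.07, "z": -0.5, "ax": 0, "ay": 0, "az": 0, "fingers": 50}, {"x": 0, "y": 0, "z": -0.6, "ax": 0, "ay": 0, "az": 0, "fingers": 50}, {"x": 0, "y": 0, "z": -0.6, "ax": 0, "ay": 0, "az": 0, "fingers": 50}, {"x": 0, "y": 0, "z": -0.35, "ax": 0, "ay": 0, "az": 0, "fingers": 50}, {"x": 0, "y": 0, "z": 0, "ax": 0, "ay": 0, "az": 0, "fingers": 50}, {"x": 0, "y": 0, "z": 0, "ax": 0, "ay": 0, "az": 0, "fingers": 0}, {"x": 0, "y": 0, "z": 0, "ax": 0, "ay": 0, "az": 0, "fingers": 0}, {"x": 0, "y": 0, "z": 0, "ax": 0, "ay": 0, "az": 0, "fingers": 0}, {"x": 0, "y": 0, "z": 0, "ax": 0, "ay": 0, "az": 0, "fingers": 0}, {"x": 0, "y": 0, "z": 0, "ax": 0, "ay": 0, "az": 0, "fingers": 0}, {"x": 0, "y": 0, "z": 0, "ax": 0, "ay": 0, "az": 0, "fingers": 0}, {"x": 0, "y": 0, "z": 0, "ax": 0, "ay": 0, "az": 0, "fingers": 0}], force=50)

```text
t: 12.8
ee_pos: [494.2, 320.3, 28.0]
eef_rot: [0.809, 0.588, 0.0, -0.0]
wrist_force: [0.0, 0.5, -0.0]
grip_width: 7.9
grip_force: 0.0
```

Call:
apply_moves(commands=[{"x": 0, "y": 0, "z": 0, "ax": 0, "ay": 0, "az": 0, "fingers": 0}, {"x": 0, "y": 0, "z": 0, "ax": 0, "ay": 0, "az": 0, "fingers": 0}, {"x": 0, "y": 0, "z": 0.3, "ax": 0, "ay": 0, "az": 0, "fingers": 0}, {"x": 0, "y": 0, "z": 0.6, "ax": 0, "ay": 0, "az": 0, "fingers": 0}, {"x": 0, "y": 0, "z": 0.8, "ax": 0, "ay": 0, "az": 0, "fingers": 0}, {"x": 0, "y": 0, "z": 0.7, "ax": 0, "ay": 0, "az": 0, "fingers": 0}, {"x": 0, "y": 0, "z": 0.3, "ax": 0, "ay": 0, "az": 0, "fingers": 0}, {"x": 0, "y": 0, "z": 0, "ax": 0, "ay": 0, "az": 0, "fingers": 0}])

```text
t: 13.47
ee_pos: [495.2, 320.4, 110.4]
eef_rot: [0.809, 0.588, 0.002, 0.0]
wrist_force: [0.0, -0.3, -6.3]
grip_width: 5.9
grip_force: 50.0
```

Call:
apply_moves(commands=[{"x": 0.2, "y": -0.4, "z": 0, "ax": 0, "ay": 0, "az": 1.2, "fingers": 0}, {"x": 0.3, "y": -0.7, "z": 0, "ax": 0, "ay": 0, "az": 1.2, "fingers": 0}, {"x": 0.3, "y": -0.7, "z": 0, "ax": 0, "ay": 0, "az": 1.2, "fingers": 0}, {"x": 0.3, "y": -0.7, "z": 0, "ax": 0, "ay": 0, "az": 1.2, "fingers": 0}, {"x": 0.3, "y": -0.7, "z": 0, "ax": 0, "ay": 0, "az": 1.2, "fingers": 0}, {"x": 0.3, "y": -0.7, "z": 0, "ax": 0, "ay": 0, "az": 1.2, "fingers": 0}, {"x": 0.3, "y": -0.7, "z": 0, "ax": 0, "ay": 0, "az": 1.2, "fingers": 0}, {"x": 0.3, "y": -0.7, "z": 0, "ax": 0, "ay": 0, "az": 1.2, "fingers": 0}, {"x": 0.3, "y": -0.7, "z": 0, "ax": 0, "ay": 0, "az": 1.2, "fingers": 0}, {"x": 0.3, "y": -0.7, "z": 0, "ax": 0, "ay": 0, "az": 1.2, "fingers": 0}, {"x": 0.3, "y": -0.7, "z": 0, "ax": 0, "ay": 0, "az": 1.2, "fingers": 0}, {"x": 0.3, "y": -0.7, "z": 0, "ax": 0, "ay": 0, "az": 1.2, "fingers": 0}, {"x": 0.3, "y": -0.59, "z": 0, "ax": 0, "ay": 0, "az": 0, "fingers": 0}, {"x": 0, "y": 0, "z": 0, "ax": 0, "ay": 0, "az": 0, "fingers": 0}, {"x": 0, "y": 0, "z": 0, "ax": 0, "ay": 0, "az": 0, "fingers": 0}, {"x": 0, "y": 0, "z": 0, "ax": 0, "ay": 0, "az": 0, "fingers": 0}])

```text
t: 14.8
ee_pos: [606.5, 60.3, 107.0]
eef_rot: [0.729, 0.684, -0.001, -0.002]
wrist_force: [-0.6, 0.1, -6.5]
grip_width: 5.7
grip_force: 50.0
```

Run:
```python
from h import *
o=get_obs();q=np.array(o["eef_rot"])
from scipy.spatial.transform import Rotation as R
print(o["ee_pos"],o["t"],R.from_quat(q).as_matrix().round(4))
save("side","pics/s4.png",(190,70,330,190),4.5)
```

```text
[606.50760792  60.344909   106.95580412] 14.8 [[ 6.30e-02  9.98e-01 -4.20e-03]
 [ 9.98e-01 -6.30e-02  1.00e-03]
 [ 8.00e-04 -4.20e-03 -1.00e+00]]
```

View pics/s4.png

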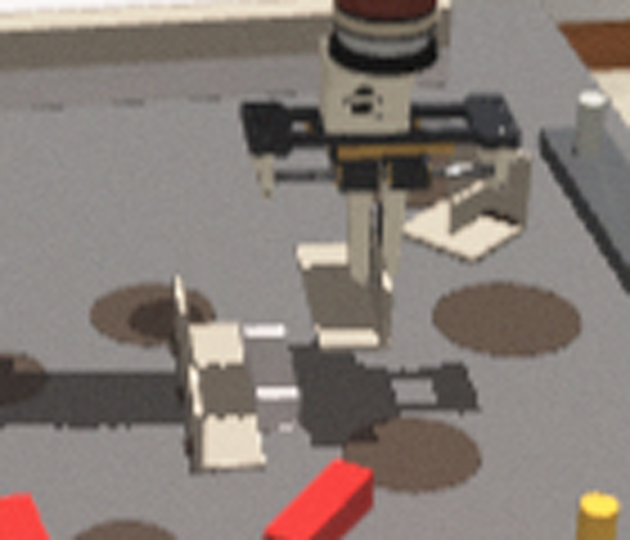

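The angle is held toe foremost, level, above and outside the tube (tube crop 275,375). Lowering it.

Call:
apply_moves(commands=[{"x": 0, "y": 0, "z": -0.5, "ax": 0, "ay": 0, "az": 0, "fingers": 0}, {"x": 0, "y": 0, "z": -0.7, "ax": 0, "ay": 0, "az": 0, "fingers": 0}, {"x": 0, "y": 0, "z": -0.6, "ax": 0, "ay": 0, "az": 0, "fingers": 0}, {"x": 0, "y": 0, "z": -0.4, "ax": 0, "ay": 0, "az": 0, "fingers": 0}, {"x": 0, "y": 0, "z": -0.2, "ax": 0, "ay": 0, "az": 0, "fingers": 0}, {"x": 0, "y": 0, "z": -0.1, "ax": 0, "ay": 0, "az": 0, "fingers": 0}, {"x": 0, "y": 0, "z": 0, "ax": 0, "ay": 0, "az": 0, "fingers": 0}, {"x": 0, "y": 0, "z": 0, "ax": 0, "ay": 0, "az": 0, "fingers": 0}])

```text
t: 15.52
ee_pos: [608.8, 59.6, 34.5]
eef_rot: [0.729, 0.685, 0.001, 0.0]
wrist_force: [-0.5, 0.5, -5.9]
grip_width: 5.5
grip_force: 50.0
```

Call:
apply_moves(commands=[{"x": 0, "y": 0, "z": -0.08, "ax": 0, "ay": 0, "az": 0, "fingers": 0}, {"x": 0, "y": 0, "z": -0.05, "ax": 0, "ay": 0, "az": 0, "fingers": 0}, {"x": 0, "y": 0, "z": 0, "ax": 0, "ay": 0, "az": 0, "fingers": 0}, {"x": 0, "y": 0, "z": 0, "ax": 0, "ay": 0, "az": 0, "fingers": 0}])

```text
t: 15.85
ee_pos: [608.2, 59.4, 30.1]
eef_rot: [0.729, 0.684, 0.0, 0.0]
wrist_force: [-0.4, -0.6, -6.2]
grip_width: 5.6
grip_force: 50.0
```

Call:
apply_moves(commands=[{"x": 0, "y": 0, "z": -0.04, "ax": 0, "ay": 0, "az": 0, "fingers": 0}, {"x": 0, "y": 0, "z": 0, "ax": 0, "ay": 0, "az": 0, "fingers": 0}, {"x": 0, "y": 0, "z": 0, "ax": 0, "ay": 0, "az": 0, "fingers": 0}])

```text
t: 16.1
ee_pos: [608.0, 59.5, 28.6]
eef_rot: [0.729, 0.684, -0.0, -0.0]
wrist_force: [0.2, -0.3, -6.1]
grip_width: 5.6
grip_force: 50.0
```

Call:
apply_moves(commands=[{"x": 0, "y": 0, "z": -0.03, "ax": 0, "ay": 0, "az": 0, "fingers": 0}, {"x": 0, "y": 0, "z": 0, "ax": 0, "ay": 0, "az": 0, "fingers": 0}, {"x": 0, "y": 0, "z": 0, "ax": 0, "ay": 0, "az": 0, "fingers": 16}, {"x": 0, "y": 0, "z": 0, "ax": 0, "ay": 0, "az": 0, "fingers": 16}, {"x": 0, "y": 0, "z": 0, "ax": 0, "ay": 0, "az": 0, "fingers": 16}, {"x": 0, "y": 0, "z": 0, "ax": 0, "ay": 0, "az": 0, "fingers": 16}])

```text
t: 16.6
ee_pos: [608.9, 59.4, 28.5]
eef_rot: [0.729, 0.684, 0.001, 0.001]
wrist_force: [-0.5, 0.2, 1.0]
grip_width: 15.9
grip_force: 0.0
```

Run:
```python
from h import *
o=get_obs();print(o["ee_pos"],o["t"])
fit("angle",(561,62,np.radians(-3.5)),0)
save("side","pics/s5.png",(190,90,330,190),4.5)
```

```text
[608.85139851  59.41333415  28.49420723] 16.6
angle ['top', 'side'] [561.6  62.3] yaw -4.91 cost 531.1
angle ['top'] [559.7  61.7] yaw -3.35 cost 446.8
angle ['side'] [563.7  64.1] yaw -5.63 cost 77.8
```

View pics/s5.png

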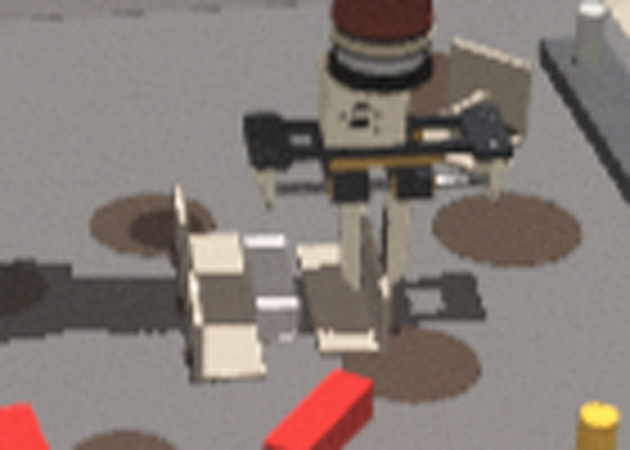

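Call:
apply_moves(commands=[{"x": 0, "y": 0, "z": 0.5, "ax": 0, "ay": 0, "az": 0, "fingers": 16}, {"x": 0, "y": 0, "z": 0.9, "ax": 0, "ay": 0, "az": 0, "fingers": 16}, {"x": 0, "y": 0, "z": 0.9, "ax": 0, "ay": 0, "az": 0, "fingers": 16}, {"x": 0, "y": 0, "z": 0.7, "ax": 0, "ay": 0, "az": 0, "fingers": 16}, {"x": 0, "y": 0.8, "z": 0, "ax": 0, "ay": 0, "az": 0, "fingers": 16}, {"x": 0, "y": 0.8, "z": 0, "ax": 0, "ay": 0, "az": 0, "fingers": 16}, {"x": 0, "y": 0.8, "z": 0, "ax": 0, "ay": 0, "az": 0, "fingers": 16}, {"x": 0, "y": 0.8, "z": 0, "ax": 0, "ay": 0, "az": 0, "fingers": 16}, {"x": 0, "y": 0.8, "z": 0, "ax": 0, "ay": 0, "az": 0, "fingers": 16}, {"x": 0, "y": 0.8, "z": 0, "ax": 0, "ay": 0, "az": 0, "fingers": 16}, {"x": 0, "y": 0.8, "z": 0, "ax": 0, "ay": 0, "az": 0, "fingers": 16}, {"x": 0, "y": 0.8, "z": 0, "ax": 0, "ay": 0, "az": 0, "fingers": 16}, {"x": 0, "y": 0.8, "z": 0, "ax": 0, "ay": 0, "az": 0, "fingers": 16}])

```text
t: 17.93
ee_pos: [607.8, 276.6, 117.7]
eef_rot: [0.729, 0.684, -0.0, -0.0]
wrist_force: [-0.6, 0.3, -0.1]
grip_width: 16.2
grip_force: 0.0
```

Run:
```python
from h import *
fit("angle",(561,62,np.radians(-3.5)),0)
fit("rail",(517,66,np.radians(-3.5)),0,cap=False)
fit("tube",(532,65,np.radians(-3.5)),15,cap=False)
o=get_obs();print(o["ee_pos"],o["t"])
```

```text
angle ['top', 'side'] [561.1  62.4] yaw -3.94 cost 37.2
angle ['top'] [560.5  62.2] yaw -3.78 cost 6.1
angle ['side'] [563.8  67.1] yaw -5.12 cost 22.2
rail ['top', 'side'] [517.9  66.5] yaw -3.2 cost 83.9
rail ['top'] [516.8  66.1] yaw -3.07 cost 53.9
rail ['side'] [520.1  72. ] yaw -3.35 cost 10.8
tube ['top', 'side'] [532.4  62.5] yaw -4.34 cost 49.8
tube ['top'] [532.3  61.3] yaw -3.62 cost 18.1
tube ['side'] [535.   72.8] yaw -6.09 cost 23.0
[608.56693355 273.17921008 117.92897949] 18.3333
```

Call:
apply_moves(commands=[{"x": 0, "y": -0.79, "z": 0, "ax": 0, "ay": 0, "az": 0, "fingers": 24}, {"x": 0, "y": -0.79, "z": 0, "ax": 0, "ay": 0, "az": 0, "fingers": 24}, {"x": 0, "y": -0.79, "z": 0, "ax": 0, "ay": 0, "az": 0, "fingers": 24}, {"x": 0, "y": -0.79, "z": 0, "ax": 0, "ay": 0, "az": 0, "fingers": 24}, {"x": 0, "y": -0.79, "z": 0, "ax": 0, "ay": 0, "az": 0, "fingers": 24}, {"x": 0, "y": -0.79, "z": 0, "ax": 0, "ay": 0, "az": 0, "fingers": 24}, {"x": 0, "y": -0.79, "z": 0, "ax": 0, "ay": 0, "az": 0, "fingers": 24}, {"x": 0, "y": -0.79, "z": 0, "ax": 0, "ay": 0, "az": 0, "fingers": 24}, {"x": 0, "y": -0.79, "z": 0, "ax": 0, "ay": 0, "az": 0, "fingers": 24}, {"x": 0, "y": 0, "z": 0, "ax": 0, "ay": 0, "az": 0, "fingers": 24}, {"x": 0, "y": 0, "z": 0, "ax": 0, "ay": 0, "az": 0, "fingers": 24}, {"x": 0, "y": 0, "z": 0, "ax": 0, "ay": 0, "az": 0, "fingers": 24}])

```text
t: 19.33
ee_pos: [608.0, 62.5, 117.9]
eef_rot: [0.729, 0.684, 0.0, -0.0]
wrist_force: [-0.3, -0.2, -0.7]
grip_width: 24.0
grip_force: 0.0
```

Call:
apply_moves(commands=[{"x": 0.01, "y": -0.07, "z": -0.6, "ax": 0, "ay": 0, "az": 0, "fingers": 24}, {"x": 0, "y": 0, "z": -0.6, "ax": 0, "ay": 0, "az": 0, "fingers": 24}, {"x": 0, "y": 0, "z": -0.6, "ax": 0, "ay": 0, "az": 0, "fingers": 24}, {"x": 0, "y": 0, "z": -0.6, "ax": 0, "ay": 0, "az": 0, "fingers": 24}, {"x": 0, "y": 0, "z": -0.4, "ax": 0, "ay": 0, "az": 0, "fingers": 24}, {"x": 0, "y": 0, "z": -0.3, "ax": 0, "ay": 0, "az": 0, "fingers": 20}, {"x": 0, "y": 0, "z": 0, "ax": 0, "ay": 0, "az": 0, "fingers": 16}, {"x": 0, "y": 0, "z": 0, "ax": 0, "ay": 0, "az": 0, "fingers": 16}, {"x": -0.1, "y": 0.006, "z": 0, "ax": 0, "ay": 0, "az": 0, "fingers": 16}, {"x": -0.1, "y": 0.006, "z": 0, "ax": 0, "ay": 0, "az": 0, "fingers": 16}, {"x": 0, "y": 0, "z": 0, "ax": 0, "ay": 0, "az": 0, "fingers": 16}])

```text
t: 20.25
ee_pos: [602.8, 60.5, 25.8]
eef_rot: [0.729, 0.684, 0.001, 0.001]
wrist_force: [0.8, 0.8, 0.5]
grip_width: 16.1
grip_force: 0.2
```

Call:
apply_moves(commands=[{"x": -0.05, "y": 0.003, "z": -0.08, "ax": 0, "ay": 0, "az": 0, "fingers": 16}, {"x": -0.06, "y": 0.004, "z": 0, "ax": 0, "ay": 0, "az": 0, "fingers": 16}, {"x": -0.06, "y": 0.004, "z": 0, "ax": 0, "ay": 0, "az": 0, "fingers": 16}, {"x": -0.06, "y": 0.004, "z": 0, "ax": 0, "ay": 0, "az": 0, "fingers": 16}, {"x": -0.06, "y": 0.004, "z": 0, "ax": 0, "ay": 0, "az": 0, "fingers": 16}, {"x": 0, "y": 0, "z": 0, "ax": 0, "ay": 0, "az": 0, "fingers": 16}])

```text
t: 20.75
ee_pos: [595.8, 60.7, 23.5]
eef_rot: [0.729, 0.684, 0.002, 0.002]
wrist_force: [4.6, -0.6, 4.5]
grip_width: 16.2
grip_force: 2.5
```

Call:
apply_moves(commands=[{"x": -0.05, "y": 0.003, "z": 0, "ax": 0, "ay": 0, "az": 0, "fingers": 16}, {"x": -0.03, "y": 0.002, "z": 0, "ax": 0, "ay": 0, "az": 0, "fingers": 16}, {"x": 0, "y": 0, "z": 0, "ax": 0, "ay": 0, "az": 0, "fingers": 16}])

```text
t: 21.0
ee_pos: [593.6, 60.9, 23.5]
eef_rot: [0.729, 0.684, 0.002, 0.002]
wrist_force: [5.1, 0.2, 5.0]
grip_width: 16.1
grip_force: 2.6
```

Call:
apply_moves(commands=[{"x": -0.04, "y": 0.002, "z": 0.03, "ax": 0, "ay": 0, "az": 0, "fingers": 16}, {"x": -0.04, "y": 0.002, "z": 0, "ax": 0, "ay": 0, "az": 0, "fingers": 16}, {"x": 0, "y": 0, "z": 0, "ax": 0, "ay": 0, "az": 0, "fingers": 16}])

```text
t: 21.25
ee_pos: [589.7, 61.3, 23.5]
eef_rot: [0.729, 0.685, 0.001, 0.001]
wrist_force: [4.0, 0.6, 3.0]
grip_width: 16.4
grip_force: 2.5
```

Call:
apply_moves(commands=[{"x": -0.03, "y": 0.002, "z": 0, "ax": 0, "ay": 0, "az": 0, "fingers": 16}, {"x": 0, "y": 0, "z": 0, "ax": 0, "ay": 0, "az": 0, "fingers": 16}])

```text
t: 21.42
ee_pos: [589.7, 61.3, 23.6]
eef_rot: [0.729, 0.685, 0.001, 0.001]
wrist_force: [6.6, -0.9, 0.2]
grip_width: 16.4
grip_force: 3.1
```

Call:
apply_moves(commands=[{"x": -0.03, "y": 0.002, "z": 0, "ax": 0, "ay": 0, "az": 0, "fingers": 16}, {"x": 0, "y": 0, "z": 0, "ax": 0, "ay": 0, "az": 0, "fingers": 16}])

```text
t: 21.58
ee_pos: [589.5, 61.3, 23.7]
eef_rot: [0.729, 0.684, 0.002, 0.002]
wrist_force: [7.5, -0.4, -0.5]
grip_width: 16.4
grip_force: 3.5
```

Call:
apply_moves(commands=[{"x": -0.04, "y": 0.002, "z": 0, "ax": 0, "ay": 0, "az": 0, "fingers": 16}, {"x": 0, "y": 0, "z": 0, "ax": 0, "ay": 0, "az": 0, "fingers": 16}, {"x": 0, "y": 0, "z": 0, "ax": 0, "ay": 0, "az": 0, "fingers": 16}])

```text
t: 21.83
ee_pos: [589.5, 61.3, 23.9]
eef_rot: [0.729, 0.684, 0.003, 0.003]
wrist_force: [8.7, -0.1, -0.3]
grip_width: 16.3
grip_force: 4.2
```

Call:
apply_moves(commands=[{"x": 0.12, "y": -0.006, "z": 0, "ax": 0, "ay": 0, "az": 0, "fingers": 16}, {"x": 0.12, "y": -0.006, "z": 0, "ax": 0, "ay": 0, "az": 0, "fingers": 16}, {"x": 0, "y": 0, "z": 0, "ax": 0, "ay": 0, "az": 0, "fingers": 22}, {"x": 0, "y": 0, "z": 0, "ax": 0, "ay": 0, "az": 0, "fingers": 24}, {"x": 0, "y": 0, "z": 0, "ax": 0, "ay": 0, "az": 0, "fingers": 24}])

```text
t: 22.25
ee_pos: [591.1, 61.2, 22.5]
eef_rot: [0.729, 0.684, -0.001, -0.001]
wrist_force: [-0.8, -0.2, 0.8]
grip_width: 23.4
grip_force: 0.0
```

Call:
apply_moves(commands=[{"x": 0.1, "y": 0, "z": 0.3, "ax": 0, "ay": 0, "az": 0, "fingers": 24}, {"x": 0, "y": 0, "z": 0.8, "ax": 0, "ay": 0, "az": 0, "fingers": 24}, {"x": 0, "y": 0, "z": 1.0, "ax": 0, "ay": 0, "az": 0, "fingers": 24}, {"x": 0, "y": 0, "z": 0.9, "ax": 0, "ay": 0, "az": 0, "fingers": 24}, {"x": 0, "y": 0.8, "z": 0.3, "ax": 0, "ay": 0, "az": 0, "fingers": 60}, {"x": 0, "y": 0.8, "z": 0, "ax": 0, "ay": 0, "az": 0, "fingers": 60}, {"x": 0, "y": 0.8, "z": 0, "ax": 0, "ay": 0, "az": 0, "fingers": 60}, {"x": 0, "y": 0.8, "z": 0, "ax": 0, "ay": 0, "az": 0, "fingers": 60}, {"x": 0, "y": 0.8, "z": 0, "ax": 0, "ay": 0, "az": 0, "fingers": 60}, {"x": 0, "y": 0.8, "z": 0, "ax": 0, "ay": 0, "az": 0, "fingers": 60}, {"x": 0, "y": 0.8, "z": 0, "ax": 0, "ay": 0, "az": 0, "fingers": 60}, {"x": 0, "y": 0.8, "z": 0, "ax": 0, "ay": 0, "az": 0, "fingers": 60}, {"x": 0, "y": 0, "z": 0, "ax": 0, "ay": 0, "az": 0, "fingers": 60}, {"x": 0, "y": 0, "z": 0, "ax": 0, "ay": 0, "az": 0, "fingers": 60}])

```text
t: 23.42
ee_pos: [595.1, 255.1, 122.3]
eef_rot: [0.728, 0.686, -0.0, -0.001]
wrist_force: [0.0, -1.6, -0.0]
grip_width: 60.1
grip_force: 0.0
```

Run:
```python
from h import *
fit("angle",(548,63,np.radians(-3.5)),0)
fit("rail",(517,66,np.radians(-3.5)),0,cap=False)
fit("tube",(532,65,np.radians(-3.5)),15,cap=False)
o=get_obs();print(o["ee_pos"],o["t"])
a=cv2.imread
A=capture("top")[150:240,165:275,::-1]; B=capture("side")[115:185,205:300,::-1]
A=cv2.resize(A,(720,589),interpolation=cv2.INTER_CUBIC)[:,:]
cv2.imwrite("pics/t6.png",A)
```

```text
angle ['top', 'side'] [549.4  63.7] yaw -3.85 cost 59.9
angle ['top'] [548.5  63.1] yaw -3.8 cost 35.0
angle ['side'] [551.3  68.4] yaw -4.57 cost 13.7
rail ['top', 'side'] [516.4  66. ] yaw -3.72 cost 62.2
rail ['top'] [516.1  65.9] yaw -3.27 cost 25.5
rail ['side'] [517.7  67.3] yaw -4.84 cost 26.4
tube ['top', 'side'] [532.7  63.5] yaw -3.24 cost 27.1
tube ['top'] [532.  62.] yaw -2.31 cost 11.6
tube ['side'] [535.2  70.5] yaw -4.18 cost 1.3
[596.29937344 251.9832718  122.38895889] 23.8167
```

View pics/t6.png

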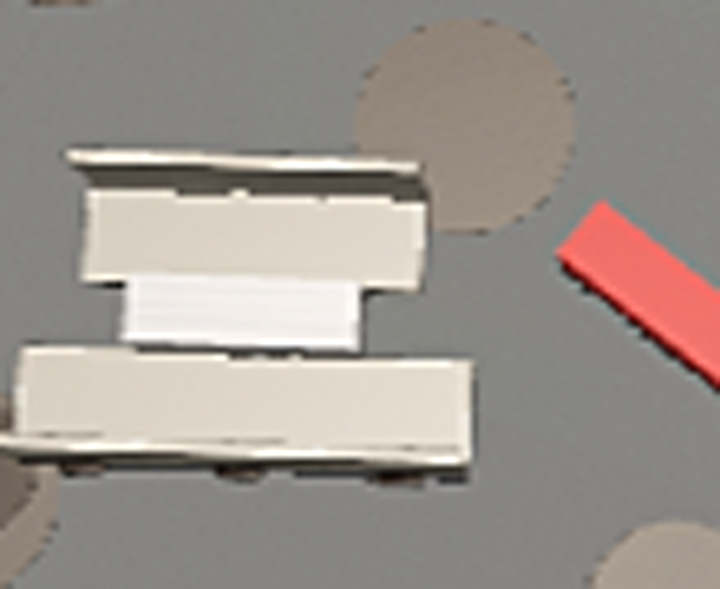

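In the crop the angle (250,235) lies toe to toe with the rail (245,405), and the tube (242,312) is snug between them. The edges are parallel and the angle is within about 1 mm of centre. Now for the tube.

Call:
apply_moves(commands=[{"x": -0.265, "y": -0.78, "z": 0, "ax": 0, "ay": 0, "az": 0, "fingers": 50}, {"x": -0.265, "y": -0.78, "z": 0, "ax": 0, "ay": 0, "az": 0, "fingers": 50}, {"x": -0.265, "y": -0.78, "z": 0, "ax": 0, "ay": 0, "az": 0, "fingers": 50}, {"x": -0.265, "y": -0.78, "z": 0, "ax": 0, "ay": 0, "az": 0, "fingers": 50}, {"x": -0.265, "y": -0.78, "z": 0, "ax": 0, "ay": 0, "az": 0, "fingers": 50}, {"x": -0.265, "y": -0.78, "z": 0, "ax": 0, "ay": 0, "az": 0, "fingers": 50}, {"x": -0.265, "y": -0.78, "z": 0, "ax": 0, "ay": 0, "az": 0, "fingers": 50}, {"x": -0.265, "y": -0.78, "z": 0, "ax": 0, "ay": 0, "az": 0, "fingers": 50}, {"x": 0, "y": 0, "z": 0, "ax": 0, "ay": 0, "az": 0, "fingers": 50}, {"x": 0, "y": 0, "z": -0.6, "ax": 0, "ay": 0, "az": 0, "fingers": 50}, {"x": 0, "y": 0, "z": -0.6, "ax": 0, "ay": 0, "az": 0, "fingers": 50}, {"x": 0, "y": 0, "z": 0, "ax": 0, "ay": 0, "az": 0, "fingers": 50}, {"x": 0, "y": 0, "z": 0, "ax": 0, "ay": 0, "az": 0, "fingers": 50}], force=15)

```text
t: 25.0
ee_pos: [532.2, 66.3, 85.8]
eef_rot: [0.729, 0.685, -0.001, -0.001]
wrist_force: [-0.3, 0.3, 0.1]
grip_width: 49.9
grip_force: 0.0
```

Call:
apply_moves(commands=[{"x": 0, "y": -0.05, "z": -0.6, "ax": 0, "ay": 0, "az": 0, "fingers": 50}, {"x": 0, "y": 0, "z": -0.6, "ax": 0, "ay": 0, "az": 0, "fingers": 50}, {"x": 0, "y": 0, "z": -0.5, "ax": 0, "ay": 0, "az": 0, "fingers": 50}, {"x": 0, "y": 0, "z": -0.35, "ax": 0, "ay": 0, "az": 0, "fingers": 50}, {"x": 0, "y": 0, "z": 0, "ax": 0, "ay": 0, "az": 0, "fingers": 40}, {"x": 0, "y": 0, "z": 0, "ax": 0, "ay": 0, "az": 0, "fingers": 36}, {"x": 0, "y": 0, "z": 0, "ax": 0, "ay": 0, "az": 0, "fingers": 36}, {"x": 0, "y": 0, "z": 0, "ax": 0, "ay": 0, "az": 0, "fingers": 36}])

```text
t: 25.67
ee_pos: [533.4, 64.5, 25.8]
eef_rot: [0.729, 0.684, 0.001, 0.001]
wrist_force: [0.4, -0.1, -0.8]
grip_width: 36.8
grip_force: 0.0
```

Call:
apply_moves(commands=[{"x": -0.02, "y": 0, "z": -0.1, "ax": 0, "ay": 0, "az": 0, "fingers": 36}, {"x": 0, "y": 0, "z": 0, "ax": 0, "ay": 0, "az": 0, "fingers": 36}, {"x": 0, "y": 0, "z": 0, "ax": 0, "ay": 0, "az": 0, "fingers": 36}, {"x": 0, "y": 0, "z": 0, "ax": 0, "ay": 0, "az": 0, "fingers": 36}])

```text
t: 26.0
ee_pos: [532.0, 64.4, 21.9]
eef_rot: [0.729, 0.684, 0.0, 0.0]
wrist_force: [0.7, -0.3, -0.6]
grip_width: 35.9
grip_force: 0.0
```

Call:
apply_moves(commands=[{"x": 0.01, "y": 0, "z": 0, "ax": 0, "ay": 0, "az": 0, "fingers": 33}, {"x": 0, "y": 0, "z": 0, "ax": 0, "ay": 0, "az": 0, "fingers": 31}, {"x": 0, "y": 0, "z": 0, "ax": 0, "ay": 0, "az": 0, "fingers": 30}, {"x": 0, "y": 0, "z": 0, "ax": 0, "ay": 0, "az": 0, "fingers": 27}, {"x": 0, "y": 0, "z": 0, "ax": 0, "ay": 0, "az": 0, "fingers": 25}, {"x": 0, "y": 0, "z": 0, "ax": 0, "ay": 0, "az": 0, "fingers": 25}])

```text
t: 26.5
ee_pos: [532.8, 64.3, 21.8]
eef_rot: [0.729, 0.684, 0.0, 0.0]
wrist_force: [1.2, -0.3, -0.5]
grip_width: 30.3
grip_force: 15.0
```

Call:
apply_moves(commands=[{"x": 0, "y": 0, "z": 0.1, "ax": 0, "ay": 0, "az": 0, "fingers": 25}, {"x": 0, "y": 0, "z": 0.2, "ax": 0, "ay": 0, "az": 0, "fingers": 25}, {"x": 0, "y": 0, "z": 0.3, "ax": 0, "ay": 0, "az": 0, "fingers": 25}, {"x": 0, "y": 0, "z": 0.5, "ax": 0, "ay": 0, "az": 0, "fingers": 25}, {"x": 0, "y": 0, "z": 0.7, "ax": 0, "ay": 0, "az": 0, "fingers": 25}, {"x": 0, "y": 0, "z": 0.8, "ax": 0, "ay": 0, "az": 0, "fingers": 25}, {"x": 0, "y": 0, "z": 0.8, "ax": 0, "ay": 0, "az": 0, "fingers": 25}, {"x": 0, "y": 0, "z": 0.4, "ax": 0, "ay": 0, "az": 0, "fingers": 25}, {"x": 0, "y": 0, "z": 0, "ax": 0, "ay": 0, "az": 0, "fingers": 25}], force=30)

```text
t: 27.25
ee_pos: [533.0, 64.4, 139.0]
eef_rot: [0.729, 0.684, 0.002, 0.001]
wrist_force: [-0.7, 0.3, -2.0]
grip_width: 29.9
grip_force: 30.0
```

Call:
apply_moves(commands=[{"x": -0.02, "y": -0.4, "z": 0, "ax": 0, "ay": 0, "az": -4.5, "fingers": 25}, {"x": -0.02, "y": -0.8, "z": 0, "ax": 0, "ay": 0, "az": -4.5, "fingers": 25}, {"x": -0.02, "y": -0.8, "z": 0, "ax": 0, "ay": 0, "az": -4.5, "fingers": 25}, {"x": -0.02, "y": -0.8, "z": 0, "ax": 0, "ay": 0, "az": -4.5, "fingers": 25}, {"x": -0.02, "y": -0.8, "z": 0, "ax": 0, "ay": 0, "az": -4.5, "fingers": 25}, {"x": -0.02, "y": -0.8, "z": 0, "ax": 0, "ay": 0, "az": -4.5, "fingers": 25}, {"x": -0.02, "y": -0.8, "z": 0, "ax": 0, "ay": 0, "az": -4.5, "fingers": 25}, {"x": -0.02, "y": -0.8, "z": 0, "ax": 0, "ay": 0, "az": -4.5, "fingers": 25}, {"x": -0.02, "y": -0.8, "z": 0, "ax": 0, "ay": 0, "az": -4.5, "fingers": 25}, {"x": -0.02, "y": -0.8, "z": 0, "ax": 0, "ay": 0, "az": -4.5, "fingers": 25}, {"x": -0.02, "y": -0.8, "z": 0, "ax": 0, "ay": 0, "az": -4.5, "fingers": 25}, {"x": -0.02, "y": -0.8, "z": 0, "ax": 0, "ay": 0, "az": -4.5, "fingers": 25}, {"x": -0.02, "y": -0.8, "z": 0, "ax": 0, "ay": 0, "az": -4.5, "fingers": 25}, {"x": -0.02, "y": -0.8, "z": 0, "ax": 0, "ay": 0, "az": -4.5, "fingers": 25}, {"x": -0.02, "y": -0.8, "z": 0, "ax": 0, "ay": 0, "az": -4.5, "fingers": 25}, {"x": -0.02, "y": -0.8, "z": 0, "ax": 0, "ay": 0, "az": -4.5, "fingers": 25}, {"x": -0.02, "y": -0.8, "z": 0, "ax": 0, "ay": 0, "az": -4.5, "fingers": 25}, {"x": -0.02, "y": -0.8, "z": 0, "ax": 0, "ay": 0, "az": -4.5, "fingers": 25}, {"x": 0, "y": -0.8, "z": 0, "ax": 0, "ay": 0, "az": -4.5, "fingers": 25}, {"x": 0, "y": -0.6, "z": 0, "ax": 0, "ay": 0, "az": 0, "fingers": 25}])

```text
t: 28.92
ee_pos: [519.7, -398.6, 134.2]
eef_rot: [1.0, 0.005, -0.002, -0.001]
wrist_force: [0.1, 0.5, -2.4]
grip_width: 29.8
grip_force: 30.0
```

Run:
```python
from h import *
capture("top");capture("side")
for c in("top","side"):
  for d in tip_of("chute_drop",c)[:2]:
    p=np.array(d["position"])*S; print(c,round(d["conf"],2),ray(c,p,0)[:2].round(1))
fit("angle",(548,63,np.radians(-3.5)),0,cap=False)
fit("rail",(517,66,np.radians(-3.5)),0,cap=False)
o=get_obs();q=o["eef_rot"];print(o["ee_pos"],o["t"],o["joints"],2*np.degrees(np.arctan2(q[1],q[0]))-90)
```

```text
side 0.84 [ 510.1 -401.1]
miss side angle None
angle ['top'] [547.6  61.6] yaw -4.61 cost 40.6
angle ['top'] [547.6  61.6] yaw -4.61 cost 40.6
miss side rail None
rail ['top'] [518.2  79.4] yaw -1.64 cost 274.7
rail ['top'] [518.2  79.4] yaw -1.64 cost 274.7
[ 521.92557296 -395.6241617   135.30740612] 29.3167 [ 0.23641667  0.81619752  0.71412085  1.52878446 -0.59434559  1.02456659
 -0.44261926] -89.00304214107486
```

Call:
apply_moves(commands=[{"x": -0.05, "y": -0.08, "z": -0.5, "ax": 0, "ay": 0, "az": 0, "fingers": 25}, {"x": -0.05, "y": -0.08, "z": -0.8, "ax": 0, "ay": 0, "az": 0, "fingers": 25}, {"x": 0, "y": 0, "z": -0.8, "ax": 0, "ay": 0, "az": 0, "fingers": 25}, {"x": 0, "y": 0, "z": -0.8, "ax": 0, "ay": 0, "az": 0, "fingers": 25}, {"x": 0, "y": 0, "z": -0.7, "ax": 0, "ay": 0, "az": 0, "fingers": 25}, {"x": 0, "y": 0, "z": -0.5, "ax": 0, "ay": 0, "az": 0, "fingers": 25}, {"x": 0, "y": 0, "z": 0, "ax": 0, "ay": 0, "az": 0, "fingers": 25}, {"x": 0, "y": 0, "z": 0, "ax": 0, "ay": 0, "az": 0, "fingers": 25}, {"x": 0, "y": 0, "z": 0, "ax": 0, "ay": 0, "az": 0, "fingers": 25}])

```text
t: 30.07
ee_pos: [519.2, -403.2, 14.2]
eef_rot: [1.0, 0.008, 0.001, 0.001]
wrist_force: [0.4, -0.2, -1.3]
grip_width: 29.9
grip_force: 30.0
```

Call:
apply_moves(commands=[{"x": 0, "y": 0, "z": 0, "ax": 0, "ay": 0, "az": 0, "fingers": 60}, {"x": 0, "y": 0, "z": 0, "ax": 0, "ay": 0, "az": 0, "fingers": 60}, {"x": 0, "y": 0, "z": 0, "ax": 0, "ay": 0, "az": 0, "fingers": 60}, {"x": 0, "y": 0, "z": 0, "ax": 0, "ay": 0, "az": 0, "fingers": 60}, {"x": 0, "y": 0, "z": 0, "ax": 0, "ay": 0, "az": 0, "fingers": 60}, {"x": 0, "y": 0, "z": 0, "ax": 0, "ay": 0, "az": 0, "fingers": 60}, {"x": 0, "y": 0, "z": 0.5, "ax": 0, "ay": 0, "az": 0, "fingers": 60}, {"x": 0, "y": 0, "z": 0.8, "ax": 0, "ay": 0, "az": 0, "fingers": 60}, {"x": 0, "y": 0, "z": 0.9, "ax": 0, "ay": 0, "az": 0, "fingers": 60}, {"x": 0, "y": 0, "z": 0.9, "ax": 0, "ay": 0, "az": 0, "fingers": 60}, {"x": 0, "y": 0, "z": 0.9, "ax": 0, "ay": 0, "az": 0, "fingers": 60}, {"x": -0.4, "y": 0.6, "z": 0.3, "ax": 0, "ay": 0, "az": 0, "fingers": 60}, {"x": -0.4, "y": 0.6, "z": 0, "ax": 0, "ay": 0, "az": 0, "fingers": 60}, {"x": -0.4, "y": 0.6, "z": 0, "ax": 0, "ay": 0, "az": 0, "fingers": 60}, {"x": 0, "y": 0, "z": 0, "ax": 0, "ay": 0, "az": 0, "fingers": 60}, {"x": 0, "y": 0, "z": 0, "ax": 0, "ay": 0, "az": 0, "fingers": 60}, {"x": 0, "y": 0, "z": 0, "ax": 0, "ay": 0, "az": 0, "fingers": 60}, {"x": 0, "y": 0, "z": 0, "ax": 0, "ay": 0, "az": 0, "fingers": 60}])

```text
t: 31.57
ee_pos: [482.9, -349.6, 142.2]
eef_rot: [1.0, 0.008, 0.0, 0.001]
wrist_force: [0.3, 0.1, 0.6]
grip_width: 59.9
grip_force: 0.0
```

Run:
```python
from h import *
for i in range(2): fit("angle",(548,63,np.radians(-3.5)),0)
fit("rail",(517,66,np.radians(-3.5)),0,cap=False)
A=capture("top")[80:290,150:512,::-1]
A=cv2.resize(A,None,fx=2.2,fy=2.2,interpolation=cv2.INTER_CUBIC)
cv2.imwrite("pics/t7.png",A); print(get_obs()["t"])
```

```text
miss side angle None
angle ['top'] [546.8  62.8] yaw -3.58 cost 7.5
angle ['top'] [546.8  62.8] yaw -3.58 cost 7.5
miss side angle None
angle ['top'] [546.7  62.6] yaw -3.36 cost 12.6
angle ['top'] [546.7  62.6] yaw -3.36 cost 12.6
rail ['top', 'side'] [517.5  75.3] yaw -3.65 cost 668.0
rail ['top'] [520.1  75. ] yaw -0.88 cost 542.6
rail ['side'] [515.5  75. ] yaw -5.02 cost 106.1
32.1167
```

View pics/t7.png

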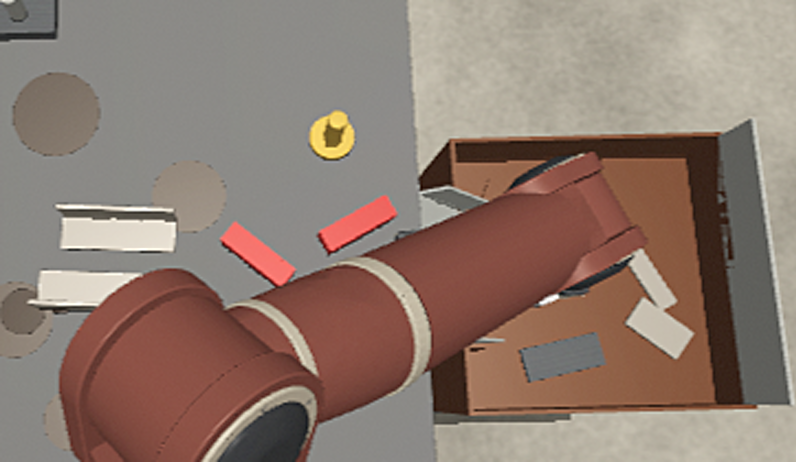

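The angle is still in place (crop 118,232) with an even gap to the rail. The arm hides part of the bin. I'll move it off and locate the tube by network.

Call:
apply_moves(commands=[{"x": 0, "y": 0.8, "z": 0.5, "ax": 0, "ay": 0, "az": 0, "fingers": 60}, {"x": 0, "y": 0.8, "z": 0.5, "ax": 0, "ay": 0, "az": 0, "fingers": 60}, {"x": 0, "y": 0.8, "z": 0.5, "ax": 0, "ay": 0, "az": 0, "fingers": 60}, {"x": 0, "y": 0.8, "z": 0.5, "ax": 0, "ay": 0, "az": 0, "fingers": 60}, {"x": 0, "y": 0.8, "z": 0, "ax": 0, "ay": 0, "az": 0, "fingers": 60}, {"x": 0, "y": 0.8, "z": 0, "ax": 0, "ay": 0, "az": 0, "fingers": 60}, {"x": 0, "y": 0.8, "z": 0, "ax": 0, "ay": 0, "az": 0, "fingers": 60}, {"x": 0, "y": 0.8, "z": 0, "ax": 0, "ay": 0, "az": 0, "fingers": 60}, {"x": 0, "y": 0, "z": 0, "ax": 0, "ay": 0, "az": 0, "fingers": 60}])

```text
t: 32.87
ee_pos: [482.9, -150.4, 201.0]
eef_rot: [1.0, 0.012, -0.001, -0.003]
wrist_force: [-0.3, 0.3, -1.3]
grip_width: 59.9
grip_force: 0.0
```

Run:
```python
from h import *
for c in("top","side"):
  im=capture(c)
  for n in("tube","floor_pin","bracket"):
   for d in trace(n,c)[:7]:
    m=d["pixels"]
    if n=="tube":
      p=np.array(d["position"])*S; print(c,round(d["conf"],2),p.round(),m.sum(),np.median(im[m],0),ray(c,p,-165)[:2].round(),ray(c,p,15)[:2].round())
  for n in("floor_pin","bracket"):
    for d in tip_of(n,c)[:1]:
      p=np.array(d["position"])*S; print(c,n,ray(c,p,0)[:2].round(1))
o=get_obs();print(o["ee_pos"],o["t"])
```

```text
top 0.69 [274. 266.] 398 [248. 121. 114.] [ 329. -143.] [ 334. -137.]
top 0.68 [394. 204.] 392 [231. 226. 222.] [ 524. -549.] [ 500. -483.]
top 0.26 [427. 204.] 19640 [139.  96.  75.] [ 522. -659.] [ 499. -577.]
top floor_pin [ 692.1 -231.7]
top bracket [742.5 299.6]
side 0.9 [196. 194.] 365 [218.  66.  63.] [348. 107.] [ 338. -139.]
side 0.89 [288. 335.] 636 [240.  233.  230.5] [ 530. -544.] [ 488. -675.]
side 0.81 [282. 208.] 536 [179.5  69.   65. ] [636. -21.] [ 575. -244.]
side 0.56 [261. 182.] 385 [184.  62.  59.] [592. 147.] [ 539. -106.]
side floor_pin [ 704.2 -222.4]
side bracket [750.2 332.9]
[ 482.30662494 -156.88110628  201.73549362] 33.4667
```

Run:
```python
from h import *
capture("top")
print([(np.array(d["position"])*S).round(1) for d in trace("tube","top")[:2]])
print(sign_off())
```

```text
[array([271.4, 269.3]), array([395. , 203.5])]
the job is handed in; nothing more can be done
None
```

Done and handed in at about 33.6 s of the 72 s allowed: the camera fits put the loose angle parallel to the welded one, about 1 mm or less off centre with about a 30 mm slot, the tube is at rest in the bin, and the floor pin and bracket were not touched.

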